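# Pack up the repair kit: close jars, stack parts trays, load the salvaged parts

## Task

Pack up the parts kit: first screw the caps of both jars in the rack fully shut (clockwise until they stop). Then stack all the grey parts trays squarely on the dark base tray that is fixed to the bench on a steel foot, one on another, each with its corner pins dropped fully into the sockets of the tray below; after that put the loose components (those present of capacitor, transformer and heat sink) into the top tray. Leave the magnifying glass, screwdriver and brush where they lie.

Things in the scene. Friction and masses are not known exactly. Their poses are not given: they have to be found in the camera images.
- capL (a joint): white screw cap on the left jar (rack's +y side); 0 = fully shut against its stop, positive = unscrewed by that angle in rad (at most 2.6), anticlockwise seen from above. It turns in place without rising, stays where it is left (friction about 0.06 N m). A black bar on its top points to the black mark on the rack when shut.
- capR (a joint): the same for the right jar (rack's -y side).
- capL_grip (a point): centre of the left cap, on its turning axis at half height. The cap is round, 50 mm in diameter, 24 mm high, ribbed; the jar under it is 46 mm in diameter with a 38 mm neck; cap underside is 74 mm above the table.
- capR_grip (a point): the same for the right cap; the caps' axes are 120 mm apart.
- rack: wooden jar rack, 75 x 200 x 18 mm, fixed to the bench, with two clear jars of brass screws standing in it at y = +-60 mm. Origin: centre of its underside; its front (black marks) faces -x.
- base: dark base tray, fixed: shape and sockets of the other trays but no pins, on a steel foot 165 x 84 x 6 mm that also shows as its pale floor. Origin: centre of its underside, on the table, x along its 130 mm length. Socket mouths are 32 mm up: trays seated on it have origins 32, 64, 96 mm above the table. Pins have 1.75 mm of play each way.
- tray1: grey plastic tray, 130 (x) x 60 (y) mm, 160 g, same either way round. Origin: centre of its underside. Four round-ended pins, 7 mm diameter, reach 8 mm below that at x +-54.5, y +-19.5 mm (origin 8 mm up when on the table). End blocks, outer 21 mm of each end, rise to 32 mm, with a 10.5 mm square socket 10 mm deep over each pin. Long side walls 24 mm high, 3 mm thick: grip across the 60 mm. Floor 3 mm.
- tray2: a second such tray, same shape and origin as tray1. Two or three of the three trays are present, the absent one may be any. Inside, between end blocks and walls, a tray is 88 x 54 mm.
- tray3: a third such tray, same shape and origin as tray1.
- capacitor: black upright capacitor, a cylinder of 26 mm diameter and 45 mm height, 35 g. Origin: centre of its underside, z up along its axis. May be absent.
- transformer: small dark steel and copper transformer block, 26 (x) x 30 (y) x 45 (z) mm, 90 g. Origin: centre of its underside. May be absent.
- heatsink: finned aluminium heat sink, 24 (x) x 28 (y) x 45 (z) mm, 40 g. Origin: centre of its underside. May be absent.
- magnifier: magnifying glass lying flat: 78 mm lens ring (origin at its centre) and a 100 mm wooden handle along its +x; to be left alone.
- screwdriver: screwdriver lying on the bench, along its x; to be left alone.
- brush: small brush lying on the bench, along its x; to be left alone.

How it is judged:
On the way, in this order (a step that is already met when the one before it is completed fails the run):
1. both jar caps are screwed shut (value of joint each of capL, capR below 0.15 rad), for 0.2 s.
2. all trays present are stacked on the base, pins in sockets (horizontal distance between each of tray1, tray2, tray3 and base below 0.008 m and angle between the x axis of each of tray1, tray2, tray3 and the x axis of base, either way round below 0.07 rad and angle between each of tray1, tray2, tray3's own z axis and vertical below 0.05 rad and (height (world z) of tray1 between 0.0285 and 0.0355 m or height (world z) of tray1 between 0.0605 and 0.0675 m or height (world z) of tray1 between 0.0925 and 0.0995 m) and (height (world z) of tray2 between 0.0285 and 0.0355 m or height (world z) of tray2 between 0.0605 and 0.0675 m or height (world z) of tray2 between 0.0925 and 0.0995 m) and (height (world z) of tray3 between 0.0285 and 0.0355 m or height (world z) of tray3 between 0.0605 and 0.0675 m or height (world z) of tray3 between 0.0925 and 0.0995 m)), for 0.2 s.
At the end, for the whole second after the job is handed in: Both caps within 0.15 rad of their stops; every tray present seated on the base or on another tray (origin within 8 mm of the base's axis, within 3.5 mm of 32, 64 or 96 mm height, level within 0.05 rad, in line with the base within 0.07 rad); every component present inside the top tray; all at rest (all of step 1 and all of step 2 and linear speed of each of tray1, tray2, tray3, capacitor, transformer, heatsink below 0.02 m/s and ((x of capacitor in the frame of tray1 between -0.046 and 0.046 m and y of capacitor in the frame of tray1 between -0.03 and 0.03 m and z of capacitor in the frame of tray1 below 0.029 m) or (x of capacitor in the frame of tray2 between -0.046 and 0.046 m and y of capacitor in the frame of tray2 between -0.03 and 0.03 m and z of capacitor in the frame of tray2 below 0.029 m) or (x of capacitor in the frame of tray3 between -0.046 and 0.046 m and y of capacitor in the frame of tray3 between -0.03 and 0.03 m and z of capacitor in the frame of tray3 below 0.029 m)) and z of each of capacitor, transformer, heatsink in the frame of tray1 above 0 m and z of each of capacitor, transformer, heatsink in the frame of tray2 above 0 m and z of each of capacitor, transformer, heatsink in the frame of tray3 above 0 m and ((x of transformer in the frame of tray1 between -0.046 and 0.046 m and y of transformer in the frame of tray1 between -0.03 and 0.03 m and z of transformer in the frame of tray1 below 0.029 m) or (x of transformer in the frame of tray2 between -0.046 and 0.046 m and y of transformer in the frame of tray2 between -0.03 and 0.03 m and z of transformer in the frame of tray2 below 0.029 m) or (x of transformer in the frame of tray3 between -0.046 and 0.046 m and y of transformer in the frame of tray3 between -0.03 and 0.03 m and z of transformer in the frame of tray3 below 0.029 m)) and ((x of heatsink in the frame of tray1 between -0.046 and 0.046 m and y of heatsink in the frame of tray1 between -0.03 and 0.03 m and z of heatsink in the frame of tray1 below 0.029 m) or (x of heatsink in the frame of tray2 between -0.046 and 0.046 m and y of heatsink in the frame of tray2 between -0.03 and 0.03 m and z of heatsink in the frame of tray2 below 0.029 m) or (x of heatsink in the frame of tray3 between -0.046 and 0.046 m and y of heatsink in the frame of tray3 between -0.03 and 0.03 m and z of heatsink in the frame of tray3 below 0.029 m))); the robot touches nothing.
It fails at once if the magnifying glass is moved more than 3 cm (distance of magnifier from where it was at the start of the episode above 0.03 m).
It fails at once if the screwdriver is moved more than 3 cm (distance of screwdriver from where it was at the start of the episode above 0.03 m).
It fails at once if the brush is moved more than 3 cm (distance of brush from where it was at the start of the episode above 0.03 m).
Of tray1, tray2, tray3 only 2 to 3 are there at a start; the rules pass over those that are not, and their reading is None.
Of capacitor, transformer, heatsink only 2 to 3 are there at a start; the rules pass over those that are not, and their reading is None.
At some moment in a run one of tray1, tray2, tray3 may be knocked a few centimetres aside while the robot is not near it.
It also fails if it takes over 210 s, if anything falls off the work surface, if the arm or the gripper's body presses on something with over 40 N, if the wrist force passes 120 N, or if a joint passes its speed limit or range.

## Robot

A 6-joint arm with a two-finger parallel gripper is mounted at the origin on the work surface. World frame = base frame: x ahead of the robot, y to its left, z up, the work surface at z = 0. Lengths are in m, angles in rad, forces in N, time in s.
With the tool pointing down it reaches from about 0.3 to 0.875 m from the base axis. Payload 4.2 kg.
Tool frame: the origin (TCP) lies between the finger pads; the fingertips stand bot.tips_ahead ahead of it and the grasp point (between the pads) lies 11 mm behind it (bot.tips_ahead is the distance from the TCP to the fingertips, in m); z points along the fingers, y is the direction in which the jaws open and shut (so a half turn about z gives the same grasp; the last joint's range is limited). The gripper opens to 85 mm and grips with 20 to 120 N. Pads are 22 mm wide; open, the fingers measure 114 mm over their backs; the gripper's body (76 mm by 85 mm) begins 54 mm behind the grasp point. The pads swing forward as they close: fully open they stand 13 mm farther back than shut.
Start: joints at [-0.02, 0.32, 1.565, -0, 1.257, -0.02], TCP at [0.575, 0, 0.207] pointing down, gripper open.
Joint ranges: [-3.11, 3.11], [-0.84, 2.01], [0.21, 2.61], [-1.34, 4.49], [0.05, 2.63], [-2.56, 2.56]. Speed limits (rad/s): [2.57, 2.57, 3.14, 3.14, 3.14, 3.14].

## Interface

Orientations are given as a rotation vector (axis times angle).
In Python, from station import bot, solver, optics gives the robot as it stands. The module is installed in compiled form; this text tells all that it offers. Calls block until the motion is done:
- bot.move_ptp(position, orientation): joint-space move of the TCP to a pose.
- bot.move_linear(position, max_speed=0.15, frame=None, threshold=None): straight line of the TCP; frame=None keeps the orientation; max_speed is the mean speed in m/s. With threshold (N) it stops when the force on the tool has changed by that much, and returns True; else False.
- bot.move_j(angles): joint-space move.
- bot.ungrasp() and bot.clamp(grip_force=None): open the fingers fully, or close them until they stop; grip_force is the grip in N (None keeps the last).
- bot.hold(seconds).
- solver.ik(position, orientation): joint angles nearest the present ones, or None.
- bot.sense(): the state.
- optics.read_camera(name): name is "scene" or "side" or "wrist"; returns the picture (384x512x3 uint8, red, green, blue); there is no depth.
- optics.camera_model(name): a dict with "mtx" (3x3 intrinsics, pixels), "T" (4x4, takes a point from camera to world coordinates); the wrist camera has in their place "hand_eye" (4x4, takes a point from camera to tool coordinates, whose origin is the TCP and whose axes are the flange's). Camera axes: x right, y up, looking along -z (the intrinsics and any distortion apply to the point x, -y, -z); pixel columns grow to the right and rows downward; lengths in m; the calibration is good to about 2 mm. A picture is of the moment at which its call begins: read the wrist's pose just before it. camera_model takes no time and is no camera call.
A pose or a line that the arm cannot do raises bot.PlanningError and nothing moves.
- bot.hand_in(): hands the job in, once; it reports no verdict.
The state is a dict: "time": time; "qpos": joint angles; "joint_velocities": joint speeds; "joint_efforts": joint torques, N m; "eef_pos": TCP position; "orientation": TCP orientation; "contact_force": force on the tool from outside, world axes, zero at the start; "torque": the same for the moment, N m; "gripper_width": opening from 0.0 (shut) to 1.0 (fully open).
Only numpy, scipy, OpenCV 4.12 (cv2) and the standard library are available. Lean on these libraries where they do the work, as an engineer would, in place of code of your own. Each camera call takes 0.05 s, during which the arm holds its last target.

## Working session

There is one attempt and no reset: what is moved stays moved. The work goes in short steps, each a Python script; the robot and the scene stay as the last script left them, time stands still between calls to the robot, and variables do not carry over. Pictures are saved under pics/ and viewed, and the job is handed in when it is done.

```bash
mkdir -p pics; cat > h.py <<'E'
import numpy as np, cv2
from station import bot, solver, optics
def snap(name,fn,scale=1.5):
    s=bot.sense(); im=optics.read_camera(name)
    np.save('pics/'+fn+'.npy',im)
    b=cv2.cvtColor(im,cv2.COLOR_RGB2BGR)
    cv2.imwrite('pics/'+fn+'.png',cv2.resize(b,None,fx=scale,fy=scale,interpolation=cv2.INTER_CUBIC))
    return im,s
E
python3 - <<'E'
from h import *
for n in ("scene","side","wrist"):
    im,s=snap(n,n+"0"); m=optics.camera_model(n); print(n,{k:(np.round(v,4).tolist() if hasattr(v,'__len__') else v) for k,v in m.items()})
print(s, bot.tips_ahead)
E
```

```text
scene {'mtx': [[480.1898, 0.0, 245.878], [0.0, 480.1898, 197.7322], [0.0, 0.0, 1.0]], 'T': [[0.5081, -0.5095, 0.6945, 1.5244], [0.861, 0.2783, -0.4257, -0.6685], [0.0236, 0.8142, 0.5801, 0.9047], [0.0, 0.0, 0.0, 1.0]]}
side {'mtx': [[371.0905, 0.0, 251.7228], [0.0, 371.0905, 192.8677], [0.0, 0.0, 1.0]], 'T': [[0.8593, 0.3359, -0.3857, 0.2107], [-0.5112, 0.5394, -0.6691, -0.6442], [-0.0167, 0.7721, 0.6353, 0.619], [0.0, 0.0, 0.0, 1.0]]}
wrist {'mtx': [[274.7133, 0.0, 258.6041], [0.0, 274.7133, 191.4485], [0.0, 0.0, 1.0]], 'hand_eye': [[0.0007, 0.9563, 0.2925, 0.0737], [1.0, -0.0006, -0.0004, 0.0007], [-0.0002, 0.2925, -0.9563, -0.1668], [0.0, 0.0, 0.0, 1.0]]}
{'time': 0.1, 'qpos': array([-2.00291067e-02,  3.20222709e-01,  1.56555319e+00, -9.90432857e-06,
        1.25742173e+00, -1.99843369e-02]), 'joint_velocities': array([ 9.32232415e-05, -2.94027172e-03, -1.59982517e-03, -1.77408879e-04,
        9.29518299e-04, -4.45173227e-04]), 'joint_efforts': array([ 1.04973515e-04, -4.16406476e+01, -2.34704268e+01,  6.91456876e-05,
        4.87309400e-03, -3.56914008e-06]), 'eef_pos': array([ 5.74528131e-01, -9.74863455e-06,  2.05970890e-01]), 'orientation': array([-2.22067366e+00, -2.22058104e+00,  1.75669167e-03]), 'contact_force': array([ 0.2639725 , -0.15725408,  0.3226662 ]), 'torque': array([ 0.01689379, -0.00907353, -0.01986632]), 'gripper_width': 1.00425137406804} 0.008
```

View pics/scene0.png

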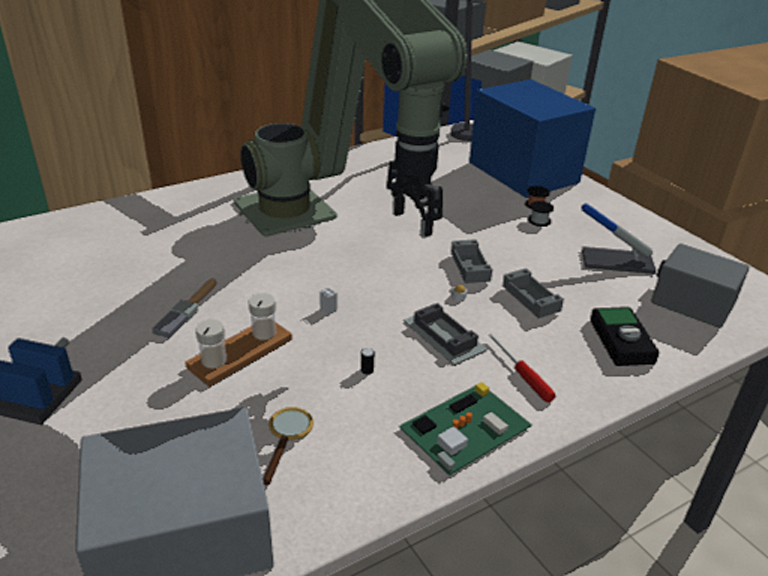

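View pics/side0.png

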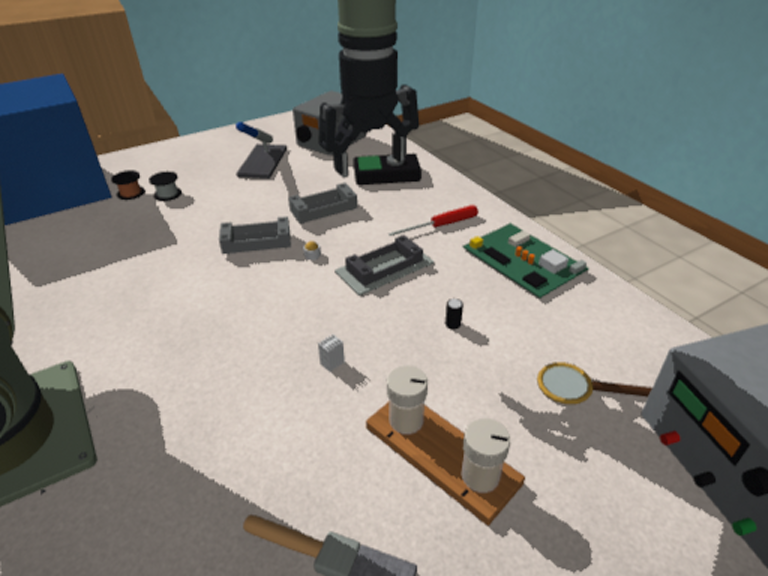

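View pics/wrist0.png

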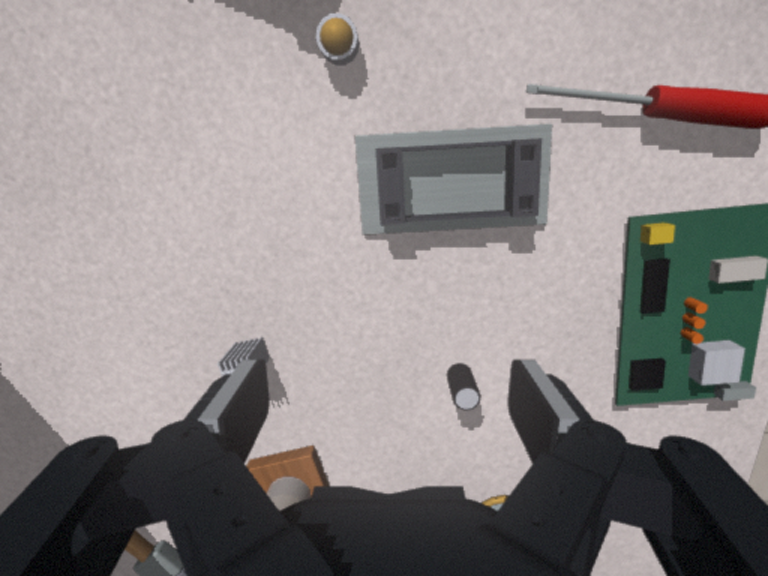

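The pictures show two grey trays at scene px (472,260) and (532,293) and the base at (445,330). The heat sink is at (328,299) and the capacitor at (367,360). The two caps are at (211,335) and (262,308), with bars showing both are unscrewed. No transformer is visible so far. Next I'll get coarse positions.

```bash
cat >> h.py <<'E'
from scipy.spatial.transform import Rotation as R
def camT(name,s=None):
    m=optics.camera_model(name)
    if name!="wrist": return m["mtx"],m["T"]
    T=np.eye(4);T[:3,:3]=R.from_rotvec(s["orientation"]).as_matrix();T[:3,3]=s["eef_pos"]
    return m["mtx"],T@m["hand_eye"]
def onplane(name,uv,z,s=None):
    K,T=camT(name,s); uv=np.atleast_2d(np.float64(uv))
    p=np.c_[uv,np.ones(len(uv))]@np.linalg.inv(K).T
    d=np.c_[p[:,0],-p[:,1],-p[:,2]]@T[:3,:3].T
    o=T[:3,3]; return o+d*((z-o[2])/d[:,2])[:,None]
def proj(name,P,s=None):
    K,T=camT(name,s); c=(np.atleast_2d(P)-T[:3,3])@T[:3,:3]
    q=np.c_[c[:,0],-c[:,1],-c[:,2]]@K.T; return q[:,:2]/q[:,2:]
E
python3 - <<'E'
from h import *
np.set_printoptions(precision=4,suppress=True)
P=lambda n,uv,z:print(n,uv,z,onplane(n,np.array(uv)/1.5,z)[0])
for t,a,b,z in [("t1",(472,261),(255,236),.02),("t2",(532,293),(323,202),.02),("base",(445,330),(385,262),.03),("heat",(328,291),(330,345),.045),("cap",(367,352),(454,304),.045),("capA",(262,302),(407,380),.098),("capB",(211,329),(487,436),.098),("thing",(458,290),(312,246),.02)]:
    print(t);P("scene",a,z);P("side",b,z)
s=dict(eef_pos=bot.sense()["eef_pos"],orientation=bot.sense()["orientation"])
print(onplane("wrist",np.array([(390,160),(527,152),(392,211),(526,203)])/1.5,.032,s))
E
```

```text
t1
scene (472, 261) 0.02 [0.4576 0.2596 0.02  ]
side (255, 236) 0.02 [0.4563 0.2509 0.02  ]
t2
scene (532, 293) 0.02 [0.6223 0.296  0.02  ]
side (323, 202) 0.02 [0.6246 0.2953 0.02  ]
base
scene (445, 330) 0.03 [0.6472 0.0477 0.03  ]
side (385, 262) 0.03 [0.6184 0.0346 0.03  ]
heat
scene (328, 291) 0.045 [ 0.4373 -0.1019  0.045 ]
side (330, 345) 0.045 [ 0.4356 -0.1124  0.045 ]
cap
scene (367, 352) 0.045 [ 0.6462 -0.1307  0.045 ]
side (454, 304) 0.045 [ 0.6424 -0.1341  0.045 ]
capA
scene (262, 302) 0.098 [ 0.4765 -0.2637  0.098 ]
side (407, 380) 0.098 [ 0.4681 -0.2652  0.098 ]
capB
scene (211, 329) 0.098 [ 0.5089 -0.3773  0.098 ]
side (487, 436) 0.098 [ 0.4991 -0.3803  0.098 ]
thing
scene (458, 290) 0.02 [0.5364 0.1621 0.02  ]
side (312, 246) 0.02 [0.5353 0.1618 0.02  ]
[[0.5768 0.0746 0.032 ]
 [0.6844 0.0806 0.032 ]
 [0.5785 0.0347 0.032 ]
 [0.6876 0.0412 0.032 ]]
```

```bash
python3 - <<'E'
from h import *
np.set_printoptions(precision=4,suppress=True)
bot.move_ptp([.49,-.40,.30],[-2.2214,-2.2214,0])
im,s=snap("wrist","w_caps"); print(s["eef_pos"],s["qpos"],s["time"])
E
```

```text
[ 0.4905 -0.3989  0.2997] [-0.7013  0.3762  1.2497  0.0006  1.5165 -0.7026] 1.7
```

View pics/w_caps.png

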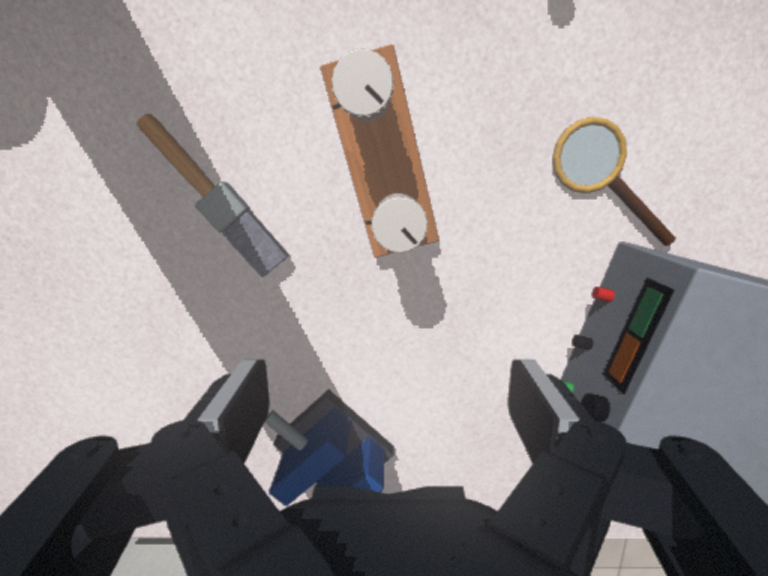

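The wrist view shows cap L at px (362,82) and cap R at (399,223). Both bars point down and to the right, so each cap is about 2.1 rad open. I'll measure them with masks.

```bash
cat > caps.py <<'E'
from h import *
np.set_printoptions(precision=4,suppress=True)
def caps(im,s,seeds):
    hsv=cv2.cvtColor(im,cv2.COLOR_RGB2HSV); out=[]
    for (u,v) in seeds:
        # bar-inclusive white disc: floodlike by radius via HoughCircles near the seed
        g=cv2.cvtColor(im,cv2.COLOR_RGB2GRAY); x0,y0=int(u)-32,max(int(v)-32,0)
        sub=cv2.resize(g[y0:int(v)+32,max(x0,0):int(u)+32],None,fx=4,fy=4,interpolation=cv2.INTER_CUBIC)
        c=cv2.HoughCircles(sub,cv2.HOUGH_GRADIENT,1,200,param1=100,param2=15,minRadius=60,maxRadius=100)
        cx,cy,r=c[0,0]; cx=cx/4+max(x0,0);cy=cy/4+y0;r/=4
        yy,xx=np.mgrid[:im.shape[0],:im.shape[1]]
        m=(g<90)&(np.hypot(xx-cx,yy-cy)<r*0.9)
        bu=np.c_[xx[m],yy[m]].mean(0)
        P=onplane("wrist",[(cx,cy),bu],.098,s); d=P[1]-P[0]
        e=onplane("wrist",(cx+r,cy),.098,s)[0]
        print("px",cx,cy,r,"radius m",np.linalg.norm(e-P[0]),"n",m.sum())
        out.append((P[0],np.arctan2(d[1],d[0])))
    return out
E
python3 - <<'E'
from caps import *
im=np.load('pics/w_caps.npy'); s=bot.sense()
o=caps(im,s,[(362/1.5,82/1.5),(399/1.5,223/1.5)])
print(o)
L,Rr=o[0][0],o[1][0]; d=L-Rr; print(np.linalg.norm(d)); yaw=np.arctan2(d[1],d[0])-np.pi/2; shut=yaw+np.pi
print("rack yaw",yaw,"open:",[(a-shut)%(2*np.pi) for _,a in o])
E
```

```text
px 241.625 58.125 18.4 radius m 0.022479934594990297 n 28
px 265.875 149.375 18.5 radius m 0.024789022041588723 n 17
[(array([ 0.4703, -0.2673,  0.098 ]), np.float64(-0.447682983780625)), (array([ 0.501 , -0.3786,  0.098 ]), np.float64(-0.8437316079653898))]
0.11544898465601641
rack yaw 0.2696230504792194 open: [np.float64(2.424286619329949), np.float64(2.028237995145184)]
```

```bash
python3 - <<'E'
from h import *
im=np.load('pics/w_caps.npy')[20:190,200:320][:,:,::-1]
cv2.imwrite('pics/z1.png',cv2.resize(im,None,fx=3.5,fy=3.5,interpolation=cv2.INTER_NEAREST))
E
```

```text
(no output)
```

View pics/z1.png

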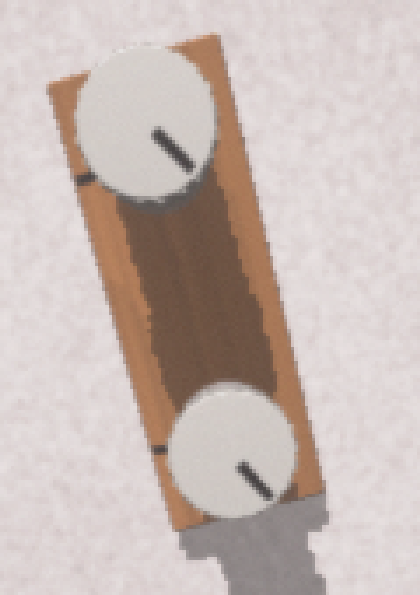

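```bash
python3 - <<'E'
from h import *
np.set_printoptions(precision=4,suppress=True)
s=bot.sense()
f=lambda p:np.array(p)/3.5+[199.7,19.7]
L,L0,L1,Rr,R0,R1=[onplane("wrist",f(p),.098,s)[0] for p in [(147,122),(157,133),(191,169),(232,450),(242,466),(270,497)]]
m=onplane("wrist",[f((86,180)),f((160,450))],.018,s)
d=L-Rr; print(L,Rr,np.linalg.norm(d)); yaw=np.arctan2(d[1],d[0])-np.pi/2
print("yaw",yaw)
for c,a,b,k in((L,L0,L1,m[0]),(Rr,R0,R1,m[1])):
    print("bar radial",np.linalg.norm(a[:2]-c[:2]),np.linalg.norm(b[:2]-c[:2]),"angle",[(np.arctan2(*(b-q)[1::-1])-yaw-np.pi)%6.283 for q in(a,c)], "mark",k-c,np.arctan2(*(k-c)[1::-1])-yaw)
E
```

```text
[ 0.4704 -0.2634  0.098 ] [ 0.5012 -0.3771  0.098 ] 0.11783680467898179
yaw 0.26385215085031866
bar radial 0.004886360388388463 0.02140462456383353 angle [np.float64(2.1056991496984727), np.float64(2.101280266840188)] mark [-0.0311 -0.0093 -0.08  ] -3.115111841808531
bar radial 0.0072634960077651725 0.02350207321453155 angle [np.float64(2.0484664477509753), np.float64(1.9949190854995091)] mark [-0.0313 -0.0114 -0.08  ] -3.0578427416261054
```

Checks out: cap spacing comes to 118 mm against 120, and the other views agree. The openings are about 2.10 rad (L) and 2.03 rad (R). Next I'll close L.

```bash
cat >> h.py <<'E'
def ori(a): return (R.from_euler('z',a)*R.from_euler('x',np.pi)).as_rotvec()
def closecap(x,y,opening,z=.077,q0=-1.2,force=40):
    q1=np.arctan2(y,x); a=np.pi/2+q1-q0
    bot.ungrasp()
    bot.move_ptp([x,y,.17],ori(a)); print("q",bot.sense()["qpos"])
    bot.move_linear([x,y,z],.1,threshold=15) and print("TOUCH")
    s=bot.sense(); print("at",s["eef_pos"],s["contact_force"])
    bot.clamp(force); s=bot.sense(); print("grip",s["gripper_width"],s["contact_force"],s["torque"])
    q=s["qpos"].copy(); t0=s["torque"][2]; st=q[5]
    for d in [opening-.35]+list(np.arange(opening-.2,opening+.36,.1)):
        q[5]=st+d; bot.move_j(q); s=bot.sense()
        print("d %.2f tz %.3f F %s"%(d,s["torque"][2]-t0,np.round(s["contact_force"],1)))
        if abs(s["torque"][2]-t0)>.45 : print("STOP"); break
    q[5]=s["qpos"][5]; bot.move_j(q)
    bot.ungrasp(); e=bot.sense()["eef_pos"]; bot.move_linear([e[0],e[1],.17],.2)
    print("t",bot.sense()["time"])
E
python3 - <<'E'
from h import *
np.set_printoptions(precision=3,suppress=True)
closecap(.470,-.2645,2.10)
E
```

```text
q [-0.534  0.29   1.701 -0.     1.147 -1.22 ]
at [ 0.471 -0.265  0.078] [ 0.196  0.309 -0.005]
grip -0.0015138619939330923 [ 0.134 -0.695 -0.488] [-0.01  -0.029  0.042]
d 1.75 tz -0.047 F [-0.6  0.5  0. ]
d 1.90 tz -0.028 F [-0.2  0.5 -0.6]
d 2.00 tz -0.027 F [-0.4 -0.5 -0.4]
d 2.10 tz -0.113 F [ 0.1 -0.2 -0.5]
d 2.20 tz -0.014 F [ 0.1  0.1 -0.5]
d 2.30 tz -0.038 F [ 0.4 -0.3 -0.2]
d 2.40 tz -0.021 F [0.  0.3 0.6]
t 9.3083
```

The gripper closed fully on nothing, so I'll look before trying again.

```bash
python3 - <<'E'
from h import *
bot.move_ptp([.49,-.40,.30],[-2.2214,-2.2214,0])
im,s=snap("wrist","w1"); snap("side","s1")
im=im[20:190,200:320][:,:,::-1]
cv2.imwrite('pics/z2.png',cv2.resize(im,None,fx=3.5,fy=3.5,interpolation=cv2.INTER_NEAREST))
E
```

```text
(no output)
```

View pics/z2.png

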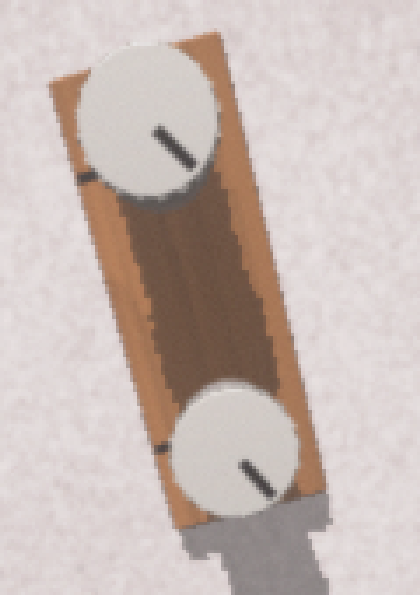

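View pics/s1.png

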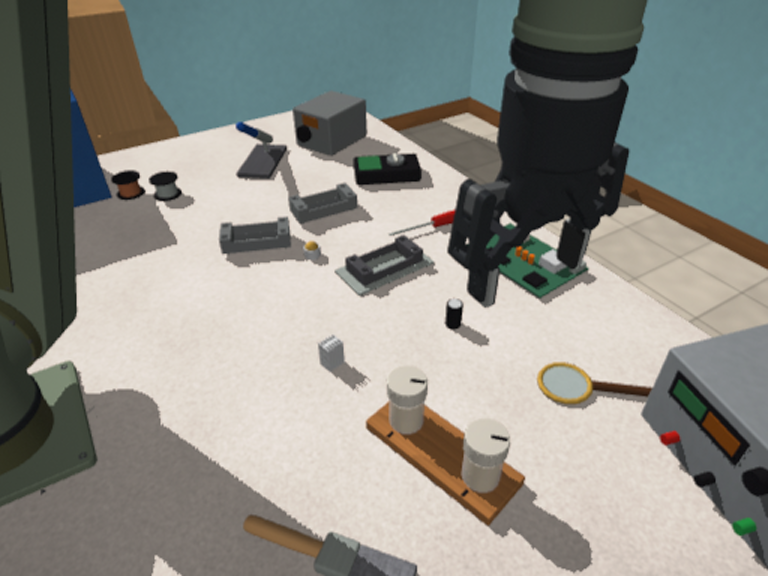

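```bash
python3 - <<'E'
from h import *
np.set_printoptions(precision=3,suppress=True)
s=bot.sense(); print(s)
e=s["eef_pos"]
for n in("side","scene"):
  print(n,proj(n,[e,e+[.0425,0,-.008],e-[.0425,0,.008],e+[0.0425,0,.005],e-[.0425,0,-.005]])*1.5)
snap("scene","sc1")
E
```

```text
{'time': 11.05, 'qpos': array([-0.702,  0.376,  1.25 ,  0.   ,  1.516, -0.703]), 'joint_velocities': array([ 0.002, -0.005, -0.002, -0.001,  0.001, -0.001]), 'joint_efforts': array([ -0.063, -46.076, -24.985,  -0.003,   0.002,   0.002]), 'eef_pos': array([ 0.49 , -0.4  ,  0.299]), 'orientation': array([-2.221, -2.221,  0.   ]), 'contact_force': array([ 1.289,  0.589, -0.346]), 'torque': array([-0.044,  0.002, -0.058]), 'gripper_width': 1.005741195721485}
side [[518.721 313.967]
 [553.76  303.805]
 [478.423 339.159]
 [556.497 292.591]
 [479.989 327.778]]
scene [[181.23  230.231]
 [190.506 246.31 ]
 [173.611 223.141]
 [189.53  239.359]
 [172.577 216.385]]
```

View pics/sc1.png

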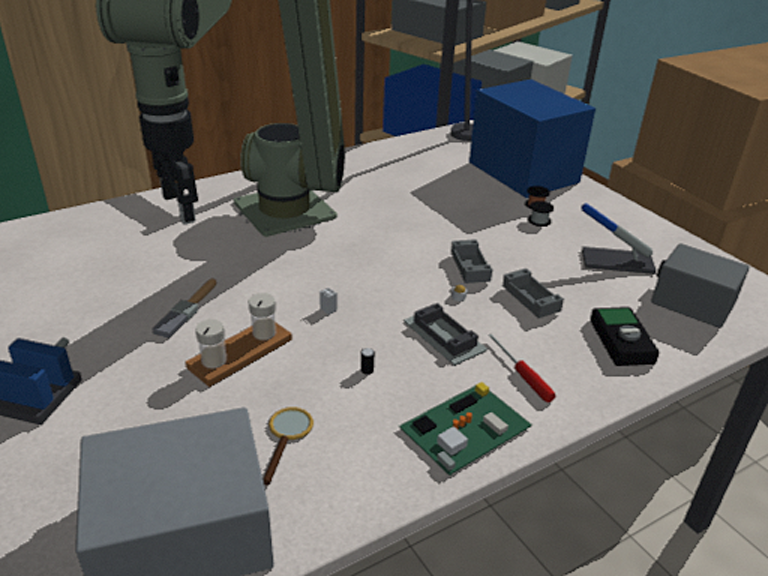

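Projecting the reported tips into both fixed views puts them about 4 cm below where the fingers actually appear. So the true tips are well behind the stated point. I'll measure this by touching the bare table gently, shut and then open.

```bash
python3 - <<'E'
from h import *
np.set_printoptions(precision=4,suppress=True)
x,y=.50,-.02
bot.move_ptp([x,y,.12],ori(np.pi/2))
for op in (0,1):
    if op: bot.ungrasp()
    else: bot.clamp(20)
    bot.move_linear([x,y,.03],.1,threshold=5)
    s=bot.sense(); print("z before",s["eef_pos"],s["contact_force"])
    try:
        t=bot.move_linear([x,y,-.045],.03,threshold=5); s=bot.sense(); print(op,t,s["eef_pos"],s["contact_force"],s["gripper_width"])
    except bot.PlanningError as e: print("plan",e)
    snap("side","touch%d"%op)
    bot.move_linear([x,y,.12],.15)
print(bot.sense()["time"])
E
```

```text
z before [ 0.5005 -0.02    0.0305] [ 0.1915  0.0952 -0.9112]
0 True [ 0.5001 -0.02   -0.0245] [-1.0061 -0.4479  3.9422] 0.002534036601009072
z before [ 0.5005 -0.0201  0.0305] [ 0.5749 -0.6312  0.7363]
1 True [ 0.5    -0.02   -0.0377] [-1.0393 -0.3221  5.3715] 1.0016616382426
22.3667
```

View pics/touch0.png

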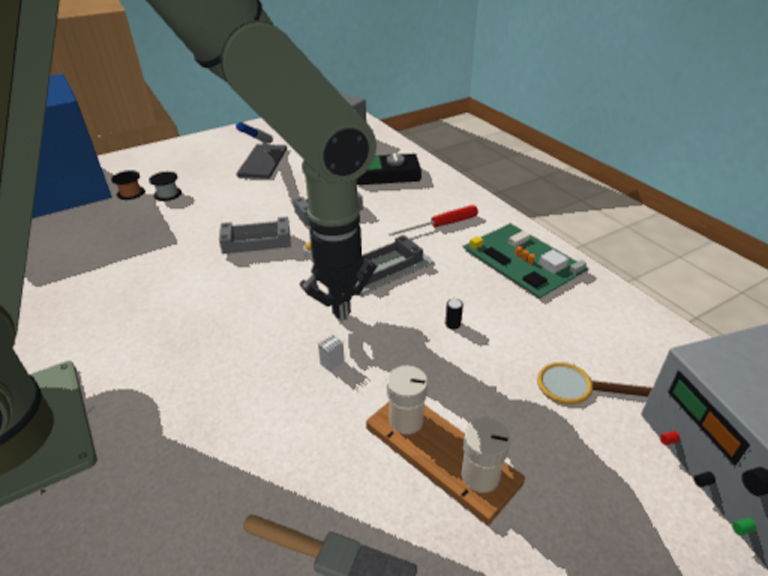

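The fingertips really sit 24.5 mm behind the reported TCP when shut and 37.7 mm when open, so they are 32.5 mm shorter than stated. The camera positions still hold (socket spacing 109 mm). I'll lower all grasps by that amount.

```bash
python3 - <<'E'
from h import *
np.set_printoptions(precision=3,suppress=True)
closecap(.470,-.2645,2.10,z=.038)
E
```

```text
q [-0.533  0.291  1.705  0.001  1.147 -1.22 ]
at [ 0.47  -0.265  0.039] [1.221 0.752 0.753]
grip 0.5714720101579817 [0.97  2.492 4.084] [ 0.315 -0.103  0.003]
d 1.75 tz -0.115 F [-8.   1.   9.8]
d 1.90 tz -0.050 F [-8.6  1.9 10.3]
d 2.00 tz -0.100 F [-8.4  2.9  9.4]
d 2.10 tz -0.048 F [-7.8  3.4  9.4]
d 2.20 tz 0.978 F [-7.6  5.2  9.3]
STOP
t 29.625
```

```bash
python3 - <<'E'
from h import *
np.set_printoptions(precision=3,suppress=True)
closecap(.501,-.378,2.03,z=.038)
bot.move_ptp([.49,-.40,.30],[-2.2214,-2.2214,0])
im,s=snap("wrist","w3")
im=im[20:190,200:320][:,:,::-1]
cv2.imwrite('pics/z3.png',cv2.resize(im,None,fx=3.5,fy=3.5,interpolation=cv2.INTER_NEAREST))
E
```

```text
q [-0.665  0.426  1.495  0.     1.221 -1.218]
at [ 0.501 -0.378  0.039] [ 0.292 -1.13   0.195]
grip 0.5717036590635419 [-3.788 -1.169  5.92 ] [-0.371  0.826  0.086]
d 1.68 tz -0.097 F [-1.2 -0.4  2.7]
d 1.83 tz -0.156 F [-0.5  0.1  2.7]
d 1.93 tz -0.184 F [-1.2  0.4  2. ]
d 2.03 tz -0.183 F [-1.2  1.   1.8]
d 2.13 tz 0.722 F [-0.8  0.3  1.9]
STOP
t 37.6583
```

View pics/z3.png

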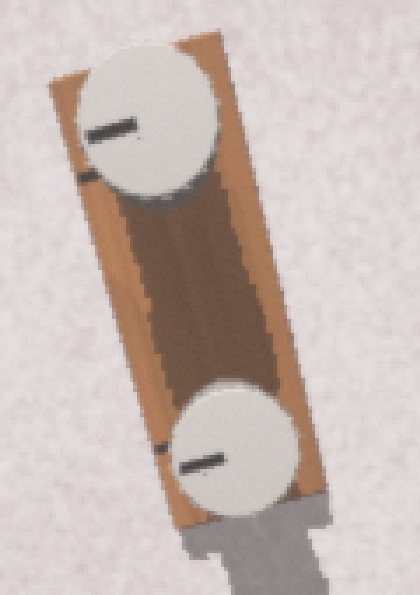

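Both bars now point along the rack's front direction (about 195°), and the stop showed up as a torque jump. Next I'll view the trays and the base.

```bash
python3 - <<'E'
from h import *
bot.move_ptp([.55,.13,.30],ori(np.pi/2))
im,s=snap("wrist","w4"); np.save("pics/w4s.npy",np.r_[s["eef_pos"],s["orientation"]])
print(s["eef_pos"],s["time"])
cv2.imwrite('pics/z4.png',cv2.resize(im[:260,120:,::-1],None,fx=2,fy=2,interpolation=cv2.INTER_NEAREST))
E
```

```text
[0.55029242 0.12911851 0.29996763] 41.0667
```

View pics/w4.png

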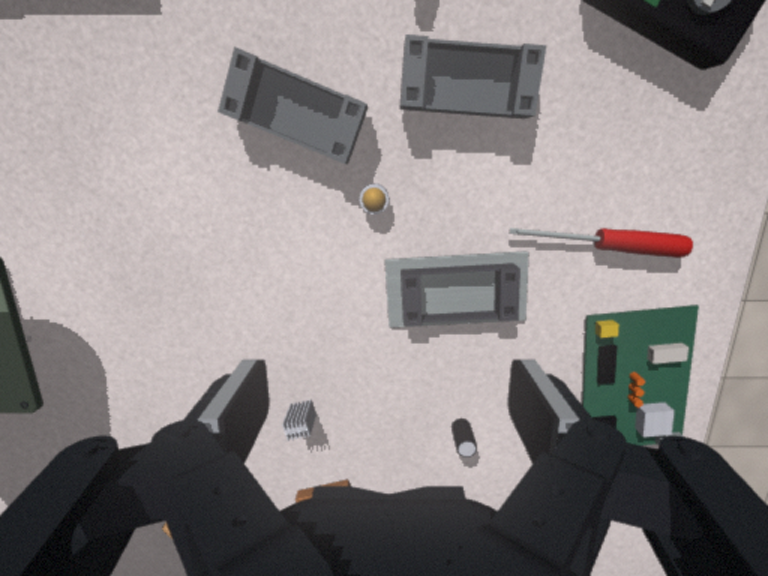

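The wrist view shows two trays, with sockets near px (242,62)…(338,149) and (417,47)…(526,102). The base sockets are near (412,285)…(507,306). I see no third tray and no transformer. I'll refine the socket positions.

```bash
cat >> h.py <<'E'
def sockets(im,s,seeds,z,win=6,name="wrist",dbg=True):
    g=cv2.GaussianBlur(cv2.cvtColor(im,cv2.COLOR_RGB2GRAY).astype(np.float32),(0,0),.6)
    pts=[]
    for u,v in seeds:
        u,v=int(round(u)),int(round(v)); w=g[v-win:v+win+1,u-win:u+win+1]
        t=(w.min()+np.percentile(w,70))/2
        m=(w<t).astype(np.uint8); n,lab,st,ce=cv2.connectedComponentsWithStats(m)
        k=min(range(1,n),key=lambda i:np.hypot(*(ce[i]-win))-0.1*st[i,4]**.5)
        pts.append(ce[k]+[u-win,v-win])
        if dbg: print("sock",pts[-1]*1.5,st[k,4])
    P=onplane(name,pts,z,s)
    c=P.mean(0)
    D=np.linalg.norm(P[:,None]-P[None],axis=2)
    i=0;j=[k for k in range(1,4) if abs(D[0,k]-.109)==min(abs(D[0,1:]-.109))][0]
    o=[k for k in range(1,4) if k!=j]; 
    kk=o[0] if D[0,o[0]]<D[0,o[1]] else o[1]; ll=[k for k in o if k!=kk][0]
    d=(P[j]-P[0])+(P[ll]-P[kk]); a=np.arctan2(d[1],d[0]); a=(a+np.pi/2)%np.pi-np.pi/2
    print("centre",c,"yaw",a,"long",D[0,j],D[kk,ll],"short",D[0,kk],D[j,ll])
    return c,a
E
python3 - <<'E'
from h import *
np.set_printoptions(precision=4,suppress=True)
im=np.load("pics/w4.npy"); v=np.load("pics/w4s.npy"); s=dict(eef_pos=v[:3],orientation=v[3:])
for sd,z in([(242,62),(231,104),(352,108),(338,149)],.04),([(417,47),(413,93),(531,54),(526,102)],.04),([(412,285),(412,315),(510,272),(509,304)],.032):
    sockets(im,s,np.array(sd)/1.5,z)
E
```

```text
sock [240.9286  61.2857] 63
sock [229.9909 103.8   ] 55
sock [351.35  108.175] 60
sock [337.4455 147.9545] 55
centre [0.4584 0.2532 0.04  ] yaw -0.3771892080342423 long 0.10899599540786817 0.10856150706668793 short 0.0389673776370473 0.038875013952531345
sock [415.4032  46.2339] 62
sock [411.75    91.9167] 54
sock [532.5246  55.5492] 61
sock [525.375  101.4844] 64
centre [0.6293 0.2805 0.04  ] yaw -0.07402599343754179 long 0.10864249056833387 0.10860368832232312 short 0.03841871679371396 0.03910787762988875
sock [410.325  282.0375] 40
sock [411.6364 314.8182] 33
sock [509.8676 276.0882] 34
sock [508.5938 309.2812] 32
centre [0.6311 0.0597 0.032 ] yaw 0.06091731032168379 long 0.1090444306918974 0.10886435009941854 short 0.03853067556233697 0.038675206423089074
```

View pics/z4.png

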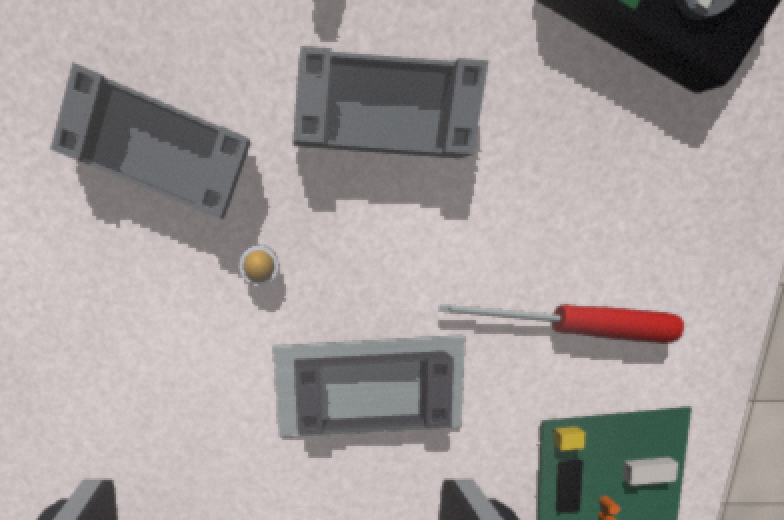

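The socket spacings match (109 x 39 mm), and the base agrees with the first view to 2 mm. Now I'll grasp tray A at (0.458, 0.253), lift it and check.

```bash
cat >> h.py <<'E'
def grab(x,y,a,z,force,up=.16,spd=.1):
    bot.ungrasp(); bot.move_ptp([x,y,up],ori(a)); q=bot.sense()["qpos"]
    t=bot.move_linear([x,y,z],spd,threshold=12); s=bot.sense()
    print("q6 %.2f touch %s at %s F %s"%(q[5],t,np.round(s["eef_pos"],4),np.round(s["contact_force"],1)))
    if t: return None
    bot.clamp(force); s=bot.sense(); print("grip w %.3f F %s"%(s["gripper_width"],np.round(s["contact_force"],1)))
    return s
def savew(fn):
    im,s=snap("wrist",fn); np.save("pics/%s_s.npy"%fn,np.r_[s["eef_pos"],s["orientation"]]); print(fn,np.round(s["eef_pos"],4),round(s["time"],1)); return im,s
def loadw(fn):
    v=np.load("pics/%s_s.npy"%fn); return np.load("pics/%s.npy"%fn),dict(eef_pos=v[:3],orientation=v[3:])
E
python3 - <<'E'
from h import *
s=grab(.4584,.2532,np.pi-.377,-.0185,40)
if s is not None:
    bot.move_linear([.4584,.2532,.10],.12)
    s=bot.sense(); print(s["gripper_width"],s["contact_force"])
    bot.move_ptp([.6311,.0597,.10],ori(np.pi+.061)); savew("w5")
E
```

```text
q6 -0.71 touch False at [ 0.4587  0.2534 -0.018 ] F [ 0.4  0.7 -0.3]
grip w 0.691 F [-0.2 -0.   4.3]
0.6929312800661351 [ 0.27443804 -0.37356464 -1.47248895]
w5 [0.6302 0.0604 0.0994] 46.7
```

View pics/w5.png

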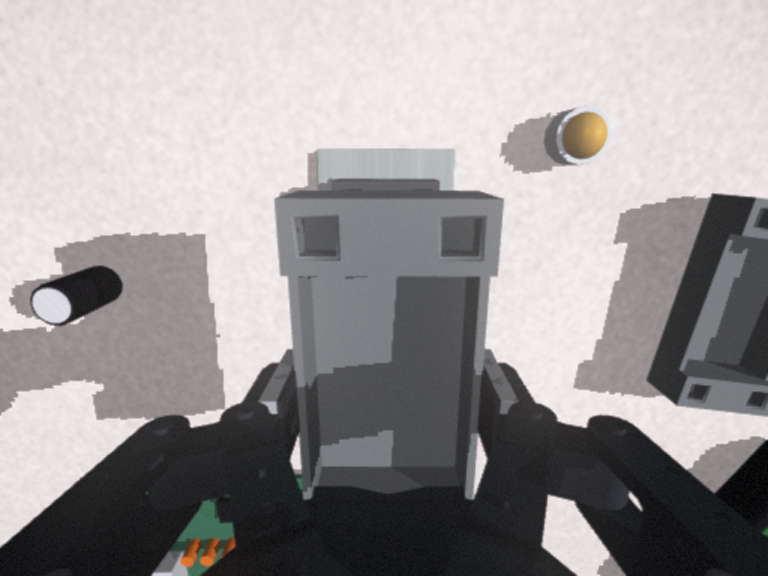

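The tray is held squarely between the jaws, with its near sockets at px (317,236) and (463,236). I'll check where it sits in the hand.

```bash
python3 - <<'E'
from h import *
np.set_printoptions(precision=4,suppress=True)
im,s=loadw("w5")
P=onplane("wrist",np.array([(316.7,236.5),(463,236.5)])/1.5,s["eef_pos"][2]+.058,s)
Rm=R.from_rotvec(s["orientation"]).as_matrix()
print((P-s["eef_pos"])@Rm, np.linalg.norm(P[0]-P[1]))
print(R.from_rotvec(s["orientation"]).apply([1,0,0]))
E
```

```text
[[ 0.0548 -0.0199 -0.0579]
 [ 0.0548  0.019  -0.0579]] 0.03895720820331463
[-0.9982 -0.0607  0.0017]
```

```bash
python3 - <<'E'
from h import *
np.set_printoptions(precision=4,suppress=True)
x,y=.6311,.0597
bot.move_linear([x,y,.035],.1); bot.hold(.3); s=bot.sense(); print(s["eef_pos"],s["contact_force"])
t=bot.move_linear([x,y,.003],.03,threshold=10); s=bot.sense(); print(t,s["eef_pos"],s["contact_force"],s["gripper_width"],s["time"])
E
```

```text
[0.6314 0.0597 0.0356] [ 0.0804  0.498  -1.4838]
True [0.6308 0.0597 0.0063] [-0.4893  0.6286  3.8924] 0.695634418635973 48.7
```

The TCP reads z = 0.0063, so the tray origin is at 32 mm and it is seated. I'll release and check.

```bash
python3 - <<'E'
from h import *
bot.ungrasp(); bot.move_linear([.6311,.0597,.12],.15)
bot.move_ptp([.60,.10,.30],ori(np.pi/2)); savew("w6")
E
```

```text
w6 [0.5998 0.0999 0.2991] 51.5
```

View pics/w6.png

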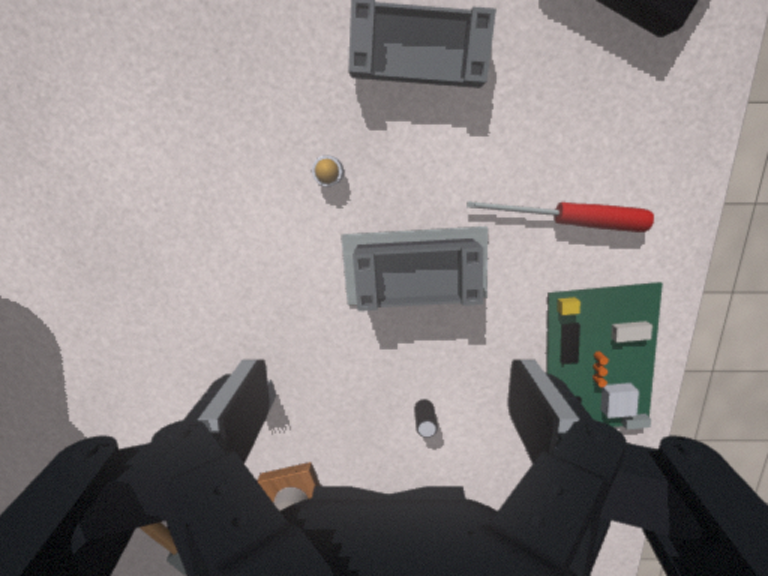

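The first tray sits on the base, with sockets near px (364,262), (365,298), (472,254) and (473,290). Tray B is near (362,10)…(477,70). I'll measure both.

```bash
python3 - <<'E'
from h import *
np.set_printoptions(precision=4,suppress=True)
im,s=loadw("w6")
sockets(im,s,np.array([(364,262),(365,298),(472,254),(473,290)])/1.5,.064)
sockets(im,s,np.array([(362,10.5),(361,58),(481,16.5),(477,70)])/1.5,.04)
E
```

```text
sock [362.8977 262.1932] 44
sock [365.7632 298.8553] 38
sock [471.7159 255.9205] 44
sock [471.4875 292.9125] 40
centre [0.6306 0.0606 0.064 ] yaw 0.06056931132855481 long 0.10873825552818235 0.10855048741785442 short 0.03879361858138907 0.038766634694192746
sock [361.6406   8.8594] 64
sock [359.0806  57.6048] 62
sock [482.1716  19.2761] 67
sock [476.7155  66.7241] 58
centre [0.6293 0.2805 0.04  ] yaw -0.07134614960420471 long 0.1087674155873858 0.10932425156630254 short 0.03912380264947541 0.03849816771514775
```

```bash
python3 - <<'E'
from h import *
np.set_printoptions(precision=4,suppress=True)
s=grab(.6293,.2805,np.pi-.0725,-.0185,40)
if s is not None:
    bot.move_linear([.6293,.2805,.12],.12)
    x,y=.6310,.0600
    bot.move_ptp([x,y,.12],ori(np.pi+.061)); savew("w7")
    bot.move_linear([x,y,.067],.1); bot.hold(.3); s=bot.sense(); print(s["eef_pos"],s["contact_force"],s["gripper_width"])
E
```

```text
q6 -1.09 touch False at [ 0.6297  0.2807 -0.0179] F [-0.2  0.5  0.2]
grip w 0.695 F [0.3 1.5 2.9]
w7 [0.6312 0.0609 0.1198] 57.4
[0.6313 0.06   0.0676] [-0.6326  1.0165 -1.3111] 0.6940183192391874
```

View pics/w7.png

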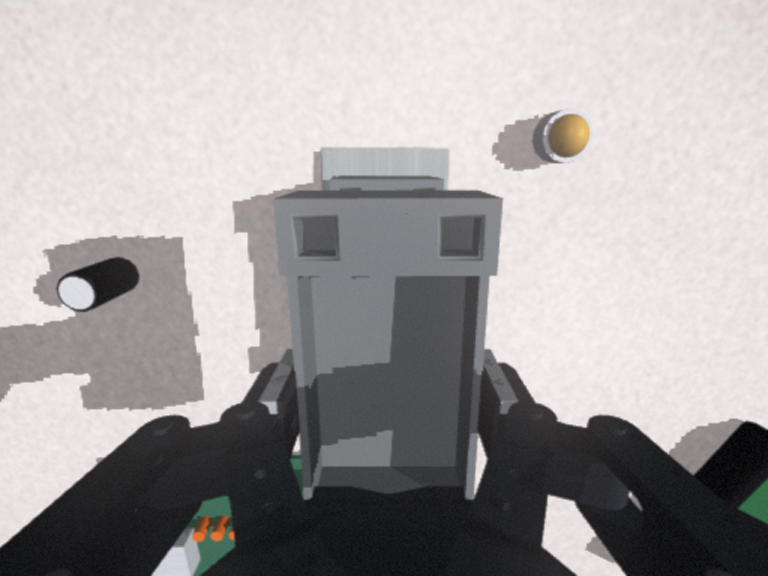

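Tray B is held exactly as the first one was (sockets at the same pixels). I'll lower it.

```bash
python3 - <<'E'
from h import *
np.set_printoptions(precision=4,suppress=True)
x,y=.6310,.0600
t=bot.move_linear([x,y,.035],.03,threshold=10); s=bot.sense(); print(t,s["eef_pos"],s["contact_force"],s["gripper_width"],s["time"])
if s["eef_pos"][2]<.041:
    bot.ungrasp(); bot.move_linear([x,y,.15],.15)
    bot.move_ptp([.56,-.02,.30],ori(np.pi/2)); savew("w8")
E
```

```text
True [0.6307 0.06   0.0383] [-1.8052  0.1038  4.2283] 0.6925826614760311 59.3167
w8 [ 0.5599 -0.0199  0.2991] 61.9
```

View pics/w8.png

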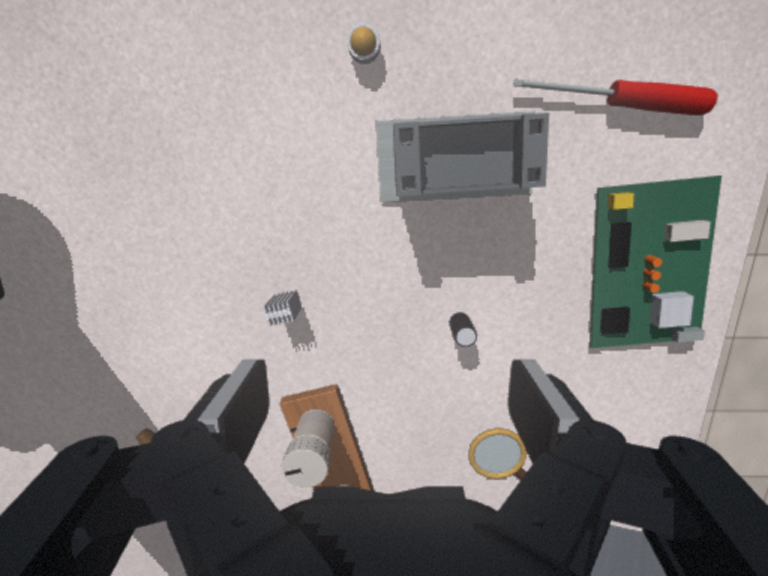

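```bash
python3 - <<'E'
from h import *
np.set_printoptions(precision=4,suppress=True)
im,s=loadw("w8")
sockets(im,s,np.array([(406,136),(409,183),(535,126),(533,175)])/1.5,.096)
print("cap",onplane("wrist",np.array([(466,337)])/1.5,.045,s), "base of it",onplane("wrist",np.array([(462,320)])/1.5,.0,s))
cv2.imwrite('pics/z8.png',cv2.resize(im[185:240,170:325,::-1],None,fx=5,fy=5,interpolation=cv2.INTER_NEAREST))
E
```

```text
sock [405.375  133.6579] 76
sock [407.913  181.0652] 69
sock [535.6154 124.8692] 65
sock [533.25 173.25] 62
centre [0.6306 0.0601 0.096 ] yaw 0.06331564119764832 long 0.10917770958259507 0.10851623308172301 short 0.03881260118815267 0.03911245317252218
cap [[ 0.647  -0.1324  0.045 ]] base of it [[ 0.6501 -0.13    0.    ]]
```

View pics/z8.png

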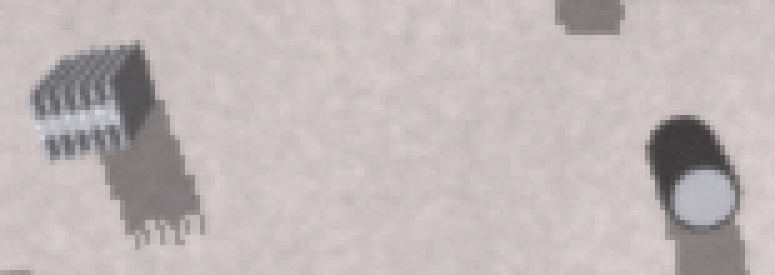

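```bash
python3 - <<'E'
from h import *
np.set_printoptions(precision=4,suppress=True)
bot.move_ptp([.437,-.18,.20],ori(np.pi/2)); im,s=savew("w9")
cv2.imwrite('pics/z9.png',cv2.resize(im[60:190,190:330,::-1],None,fx=5,fy=4.5*5/4.5,interpolation=cv2.INTER_NEAREST)[:600])
E
```

```text
w9 [ 0.4383 -0.1799  0.2007] 62.9
```

View pics/z9.png

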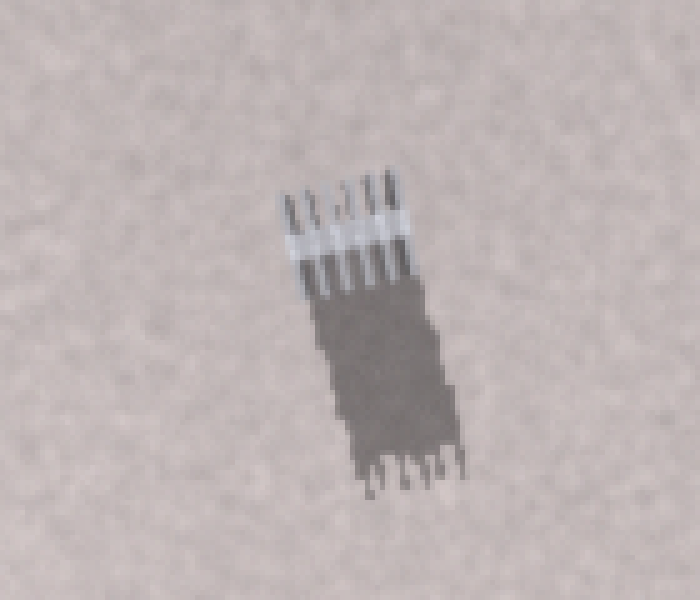

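```bash
python3 - <<'E'
from h import *
np.set_printoptions(precision=4,suppress=True)
im,s=loadw("w9")
c=np.array([(280,192),(400,168),(416,276),(300,300)])/5+[190-.4,60-.4]
P=onplane("wrist",c,.045,s); print(P,P.mean(0),[np.linalg.norm(P[i]-P[(i+1)%4]) for i in range(4)])
d=P[1]-P[0]+P[2]-P[3]; print("yaw of stack dir",np.arctan2(d[1],d[0]))
E
```

```text
[[ 0.4249 -0.0962  0.045 ]
 [ 0.4515 -0.0912  0.045 ]
 [ 0.4554 -0.1142  0.045 ]
 [ 0.4291 -0.1195  0.045 ]] [ 0.4402 -0.1053  0.045 ] [np.float64(0.02709521361642965), np.float64(0.02335538527209845), np.float64(0.02681014386581386), np.float64(0.023631491068228302)]
yaw of stack dir 0.19289420590220538
```

The heat sink measures 27 x 23.5 mm (given 28 x 24), with centre (0.440, -0.105), and the capacitor is at (0.647, -0.1325). I'll grip each near the top, so the opening fingers stay above the tray walls, and set them at tray x ±22 mm.

```bash
cat >> h.py <<'E'
def place(x,y,a,z,up=.17):
    bot.move_ptp([x,y,up],ori(a)); bot.move_linear([x,y,z+.015],.12); bot.hold(.2); s=bot.sense(); print("above",np.round(s["eef_pos"],4),np.round(s["contact_force"],1),s["gripper_width"])
    t=bot.move_linear([x,y,z-.004],.03,threshold=6); s=bot.sense(); print("down",t,np.round(s["eef_pos"],4),np.round(s["contact_force"],1),s["gripper_width"],s["time"])
E
python3 - <<'E'
from h import *
s=grab(.4402,-.1053,.193+np.pi/2,.005,30)
print(s["gripper_width"]*85)
bot.move_linear([.4402,-.1053,.17],.2); s=bot.sense(); print(s["gripper_width"],s["contact_force"])
place(.6087,.0587,np.pi+.062,.0726)
savew("w10")
E
```

```text
q6 -0.45 touch False at [ 0.4406 -0.1054  0.0054] F [ 0.2  0.1 -0.7]
grip w 0.319 F [-0.8 -0.1  3.2]
27.120693936510495
0.315800798178509 [-6.84852046e-01 -8.30580204e-01 -4.29058308e-04]
above [0.6093 0.0587 0.0885] [-0.4  0.2  0.1] 0.31739761065560845
down True [0.6085 0.0585 0.0721] [-1.1 -0.6  4.2] 0.31720403622987603 69.4083
w10 [0.6085 0.0585 0.0721] 69.4
```

View pics/w10.png

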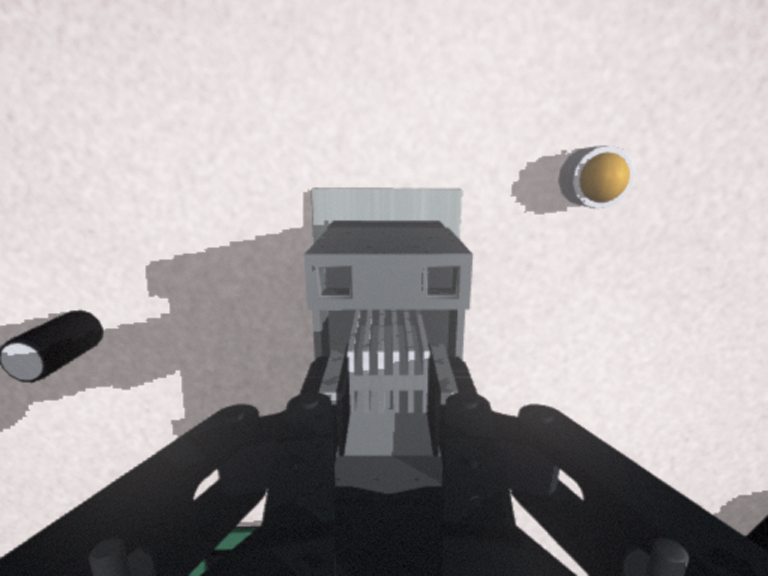

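The heat sink stands inside the top tray, at floor height. I'll release it and fetch the capacitor.

```bash
python3 - <<'E'
from h import *
bot.ungrasp(); bot.move_linear([.6085,.0585,.17],.15)
s=grab(.647,-.1325,np.pi+.062,.005,30,up=.17)
print(s["gripper_width"]*85)
bot.move_linear([.647,-.1325,.17],.2); s=bot.sense(); print(s["gripper_width"],s["contact_force"])
place(.6526,.0614,np.pi+.062,.0726)
s=bot.sense()
if s["gripper_width"]>.25 and s["eef_pos"][2]<.075:
    bot.ungrasp(); bot.move_linear([.6526,.0614,.19],.15)
    bot.move_ptp([.60,-.05,.30],ori(np.pi/2)); savew("w11"); snap("side","side11"); snap("scene","scene11")
E
```

```text
q6 -1.85 touch False at [ 0.6475 -0.1326  0.0057] F [ 0.8  0.  -0. ]
grip w 0.288 F [-0.4  0.3  1.8]
24.499055938005824
0.29170631857557777 [-0.95273921  0.59060046 -0.7175044 ]
above [0.6532 0.0614 0.0886] [-0.2  0.6 -1.1] 0.28711190331720277
down True [0.6525 0.0621 0.0716] [-0.5  0.9  3.8] 0.2868886786083698 77.6
w11 [ 0.5999 -0.0498  0.2991] 80.5
```

View pics/w11.png

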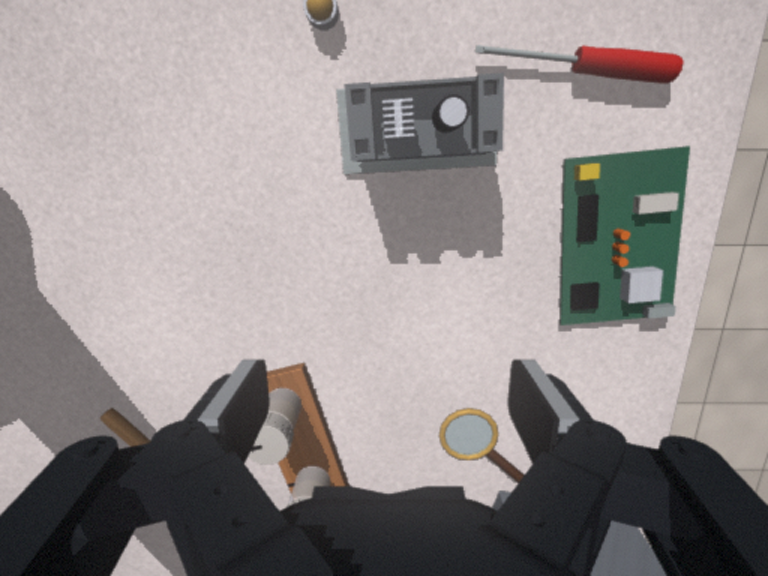

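View pics/side11.png

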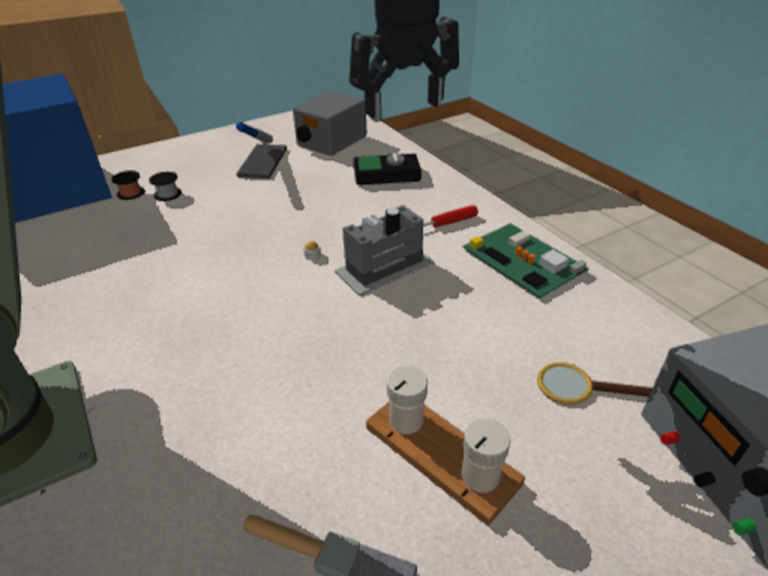

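View pics/scene11.png

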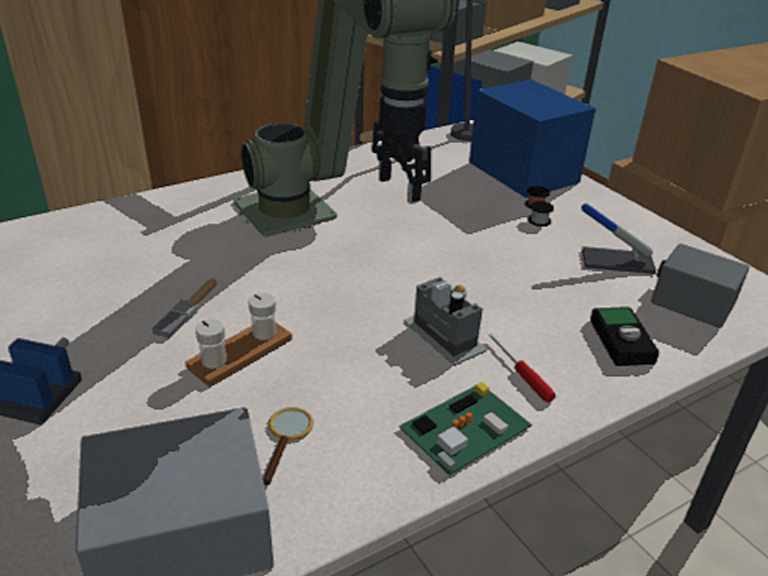

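Both components stand in the top tray (heat sink at px (398,118), capacitor at (452,112)). The magnifier, screwdriver and brush have not moved. One last check of the top sockets, then I'll hand in.

```bash
python3 - <<'E'
from h import *
np.set_printoptions(precision=4,suppress=True)
im,s=loadw("w11")
c,a=sockets(im,s,np.array([(358,96),(362,145),(490,87),(490,135)])/1.5,.096)
print(onplane("wrist",np.array([(398,118),(452,112)])/1.5,.112,s)-c)
if np.hypot(*(c[:2]-[.631,.060]))<.005 and abs(a-.062)<.04:
    bot.hold(.5); print(bot.sense()["time"]); bot.hand_in(); print("handed in")
E
```

```text
sock [357.3333  95.1111] 81
sock [361.1053 145.4803] 76
sock [490.0063  86.2215] 79
sock [490.0068 136.4795] 73
centre [0.6306 0.0598 0.096 ] yaw 0.06499064570894242 long 0.1087158314036827 0.10919014458208791 short 0.039236200889382324 0.038708680495789266
[[-0.0223 -0.0029  0.016 ]
 [ 0.0205  0.0016  0.016 ]]
81.1167
the job is handed in; nothing more can be done
handed in
```

I screwed both caps shut, stacked the two trays on the base, put the heat sink and capacitor into the top tray and handed the job in at 81 s. The third tray and the transformer did not show in any picture, so I treated them as absent.

**Last checks**
- **Caps:** each one turned until the torque jumped at its stop, after about 2.1 rad. In the picture both bars point along the rack's front direction.
- **Trays:** by the arm's height readings they seated at about 32 and 64 mm. The top tray measures within 1 mm of the base centre and within 0.005 rad of its direction.
- **Components:** they stand in the top tray at about x = −22 mm (heat sink) and +21 mm (capacitor).
- **Tools to leave alone:** the magnifying glass, screwdriver and brush look unmoved in the final pictures. I did not measure their displacement.

**Disagreements:**
- **Fingertips:** they are 32.5 mm shorter than `bot.tips_ahead` says, about 24.5 mm behind the TCP when shut instead of 8 mm ahead. My first cap grasp closed on empty air above the cap, touching nothing. I measured the offset by touching the bare table and corrected for it in every later grasp.
- **Cap spacing:** it measured 118 mm against the stated 120 mm, within the camera calibration.

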